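Index the flange to its next test position

ROBOT

A 6-joint arm with a two-finger parallel gripper is mounted at the origin on the work surface. World frame = base frame: x ahead of the robot, y to its left, z up, the work surface at z = 0. Lengths are in m, angles in rad, forces in N, time in s.
With the tool pointing down it reaches from about 0.3 to 0.775 m from the base axis. Payload 14.6 kg.
Tool frame: the origin (TCP) lies midway between the tips of the shut fingers; the grasp point (between the pads) lies 19 mm behind it (ctrl.tcp_to_grasp is the z of the grasp point in the tool frame, in m); z points along the fingers, y is the line along which they close (so a half turn about z gives the same grasp; the last joint's range is limited). The gripper opens to 94 mm and grips with 3 to 60 N. Pads are 16 mm wide; open, the fingers measure 119 mm over their backs; the gripper's body (75 mm by 177 mm) begins 78 mm behind the grasp point.
Start: joints at [1.121, 0.3, 1.521, -0, 1.321, -0.067], TCP at [0.205, 0.51, 0.178] pointing down, gripper open.
Joint ranges: [-3.03, 3.03], [-0.79, 2.21], [0.23, 2.52], [-1.04, 4.18], [0, 3.07], [-2.55, 2.55]. Speed limits (rad/s): [2.22, 2.22, 2.57, 3.14, 3.14, 3.14].

INTERFACE

Orientations are given as [roll, pitch, yaw] about the fixed x, y, z axes, in that order (R = Rz(yaw) Ry(pitch) Rx(roll)).
In Python, from station import monitor, camera, ctrl gives the robot as it stands.
- The arm moves only by the tool apply_moves, never from a script. Its argument "plan" is one flat list of numbers, 4 for each row, row after row: the shift along the tool's x, y, z in mm, then the turn about the tool's z in rad. In form: [dx, dy, dz, spin, dx, dy, dz, spin, ...]. A call has 1 to 20 rows; each row shifts and turns the commanded pose from where the row before left it, along the tool's axes as they then stand; what a row does not reach is not made up. A row lasts 1/10 s, in which the tool goes at most 50 mm and 8.59 degrees, less where a joint would pass 70% of its speed; a pose out of reach is approached as far as the arm can. A call is refused whole if a number of a shift passes 50 or a number of a turn 0.15, either way. A call with a gripper value outside its range is refused whole. "hand" is the gripper command: -1 is shut, 1 is fully open, values between are in proportion, set as the call begins (left out, the last holds). The fingers move at their own pace and stop on an object; "squeeze" is the grip in N (left out, the last holds). Time passes only in rows, so rows that do not move let the fingers close. It gives the time, the measured TCP pose, the force, the opening and the grip force at its end, in the units of the state.
- monitor.get_obs(): the state, without advancing time (a new reading comes with each control period).
- camera(name): name is "scene" or "top" or "wrist"; returns a dict with "image" (400x640x3 uint8, red, green, blue), "range_z" (400x640 float32, m along the optical axis (not along the pixel's ray), 0 where there is no reading), "mtx" (3x3 intrinsics, pixels), "distortion" ([k1, k2, p1, p2, k3] as OpenCV has them; the pictures are not rectified), "rvec" (rotation vector, rad) and "tvec" (3), from world to camera coordinates, as OpenCV has them. Camera axes: x right, y down, z forward; pixel columns grow to the right and rows downward; lengths in m; the calibration is good to about 2 mm. A picture is of the moment at which its call begins.
- ctrl.hand_in(): hands the job in; it is judged then, once.
The state is a dict: "time_s": time; "qpos": joint angles; "joint_vel": joint speeds; "tau": joint torques, N m; "ee_pos": TCP position; "eef_rot": TCP orientation; "force": force on the tool from outside, world axes, zero at the start; "moment": the same for the moment, N m; "grip_width": finger opening in m; "grip_force": force on a finger pad.
Only numpy, scipy, OpenCV 4.12 (cv2) and the standard library are available. Lean on these libraries where they do the work, as an engineer would, in place of code of your own. Each camera call takes 0.05 s, during which the arm holds its last target. There are 200 camera calls.

TASK

Bring the flange on the indexing table to its next test position: with shut fingertips press the red plunger cap down until the table is unlocked, turn the table by it counter-clockwise (seen from above) to the very next hole, and let the plunger spring fully up so that it locks there. Do not turn backwards or past that hole. Nothing is gripped or lifted: leave the flange itself untouched, flat on its seat, and let the two metal samples, the jar and the black probe stay where they are.

Things in the scene. Friction and masses are not known exactly. Their poses are not given: they have to be found in the camera images.
- index_table: Fixed base of the indexing table: grey round base 310 mm across with a steel index ring, whose flat top is 44 mm above the bench (ring 184 to 300 mm across). Origin on the vertical turning axis, at bench height; z up. The ring has 8 round holes 23 mm across, evenly spaced (45 degrees = 0.785 rad) on a circle of 115 mm radius, joined by a 9 mm slot in which the plunger's thin stem travels.
- turntable (a joint): Turning angle of the table (aluminium platter 170 mm across, top 62 mm above the bench), rad: 0 at the start (locked in the first hole, with about 0.02 play each way), growing counter-clockwise seen from above; the next hole is at 0.785. When unlocked it turns freely against light friction (about 2 N at the plunger) and stays where it is left.
- plunger (a joint): Travel of the spring plunger, m: 0 when fully up, 0.012 when fully pressed. Pressing takes 4 N at first and 9 N at the bottom. While up in a hole it locks. Beyond 0.008 its collar is below the ring and the table can turn. Released between holes, it rides under the ring at 0.008 and springs up by itself when it comes under a hole, which stops the table.
- plunger_cap (a point): Centre of the flat top of the red plunger cap, 32 mm across, 115 mm from the turning axis; 90 mm above the bench when up, 78 mm when fully pressed. It goes straight down and travels round with the table. It is open towards the axis and outwards; along its path stand the carrier's cheeks.
- carrier (a point): Point on the top of the blue carrier plate (58 mm above the bench) under the cap, turning with the table. Two upright cheeks stand on it, one each side of the cap along its path: inner faces 30 mm from the cap's centre, 8 mm thick, 34 mm long radially, tops 100 mm above the bench. A fingertip between them can push a cheek sideways to turn the table.
- next_hole (a point): Centre of the next hole, at the top of the index ring (44 mm above the bench): the plunger must finally stand directly above it, locked.
- flange: Loose steel flange ring lying flat on the platter around a short spigot: 130 mm outside, 62 mm bore, 16 mm thick, about 0.9 kg; its underside is 62 mm above the bench. Origin at the centre of its underside, z up. It turns with the table.
- steel_sample: Loose steel check sample, cylinder 40 mm across, 30 mm high; origin at the centre of its underside. Leave alone.
- brass_sample: Loose brass check sample, cylinder 36 mm across, 25 mm high; origin at the centre of its underside. Leave alone.
- jar: Loose small jar with blue cap, 54 mm across, 70 mm high; origin at the centre of its underside. Leave alone.
- probe: Loose black hand-held probe lying on the bench, about 275 mm long (along its x, nose to -x), 75 mm wide, 60 mm high; origin at bench height under the middle of its 200 mm black body. Leave alone.
Things that resemble listed ones, but are neither listed nor needed, are in the scene too. What is meant by the flange is not blue or green, and is the larger of those in its own colour.

How it is judged:
By the outcome, as a careful person would: the job done as asked, in the order asked, and still so for the second after the job is handed in, with the robot touching nothing.
It also fails if it takes over 42 s, if anything falls off the work surface, if the arm or the gripper's body presses on something with over 40 N, if the wrist force passes 120 N, or if a joint passes its speed limit or range.

## Working session

There is one attempt and no reset: what is moved stays moved. The work goes in short steps, Python scripts to look and compute and a tool call to move; the robot and the scene stay as the last step left them, time stands still between calls to the robot, and variables do not carry over. Pictures are saved under pics/ and viewed, at most 10 in all, crops included, and the job is handed in when it is done.

Besides the shell and the picture viewer there is one more tool, called after ">>>" as name(argument=value, ...) on one line, values as JSON. apply_moves: Moves the arm, as the interface text tells. Its arguments: {"type":"object","properties":{"plan":{"type":"array","items":{"type":"number"}},"hand":{"type":"number"},"squeeze":{"type":"number"}},"required":["plan"]}

```bash
mkdir -p pics; cat > h.py <<'E'
import cv2, numpy as np
from station import monitor, camera, ctrl
def save(c,n): cv2.imwrite('pics/'+n,c['image'][:,:,::-1])
def world(c,u,v,z):
    p=cv2.undistortPoints(np.array([[[u,v]]],float),c['mtx'],np.array(c['distortion'],float))[0,0]
    R=cv2.Rodrigues(np.array(c['rvec'],float))[0];t=np.array(c['tvec'],float).ravel()
    o=-R.T@t;d=R.T@np.array([p[0],p[1],1]);return o+d*(z-o[2])/d[2]
def blobs(c,lo,hi,amin=40):
    hsv=cv2.cvtColor(c['image'],cv2.COLOR_RGB2HSV)
    m=cv2.inRange(hsv,lo,hi)
    if lo[0]==0: m|=cv2.inRange(hsv,(180-hi[0],lo[1],lo[2]),(180,255,255))
    n,l,s,ce=cv2.connectedComponentsWithStats(m)
    return [(s[i].tolist(),ce[i].round(1).tolist()) for i in range(1,n) if s[i][4]>=amin]
E
python3 - <<'E'
from h import *
o=monitor.get_obs();print(o['time_s'],o['ee_pos'],o['eef_rot'],o['force'])
for n in ('top','scene'):
    c=camera(n);save(c,n+'0.png')
    for b in blobs(c,(0,120,80),(8,255,255)):
        print(n,b,world(c,*b[1],.09).round(4))
E
```

```text
0.0 [0.2053124  0.50990367 0.17748163] [-3.14038198e+00 -5.47532403e-05  2.75880126e+00] [-0.735461    0.23832534 -0.62305104]
top ([239, 214, 10, 10, 81], [243.5, 218.8]) [0.5169 0.145  0.09  ]
scene ([530, 102, 27, 37, 561], [542.4, 123.1]) [-0.1787  0.4073  0.09  ]
scene ([567, 119, 16, 8, 52], [574.9, 122.4]) [-0.2368  0.5051  0.09  ]
scene ([559, 125, 22, 20, 264], [569.4, 134.8]) [-0.1415  0.5004  0.09  ]
scene ([618, 140, 22, 21, 297], [629.9, 150.5]) [-0.1316  0.6801  0.09  ]
scene ([635, 206, 5, 56, 153], [637.7, 240.1]) [0.3104 0.7211 0.09  ]
scene ([392, 211, 11, 10, 91], [396.5, 215.3]) [0.5265 0.1467 0.09  ]
```

View pics/top0.png

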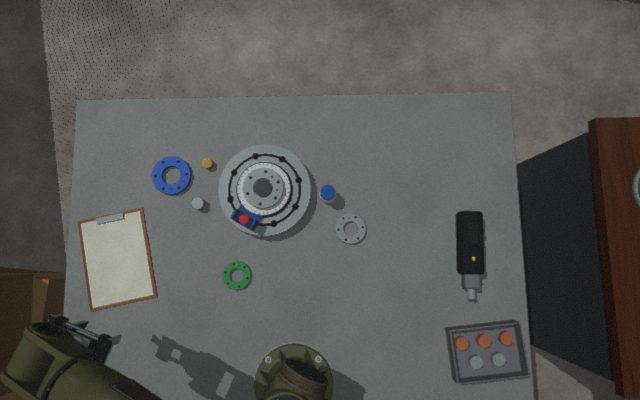

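View pics/scene0.png

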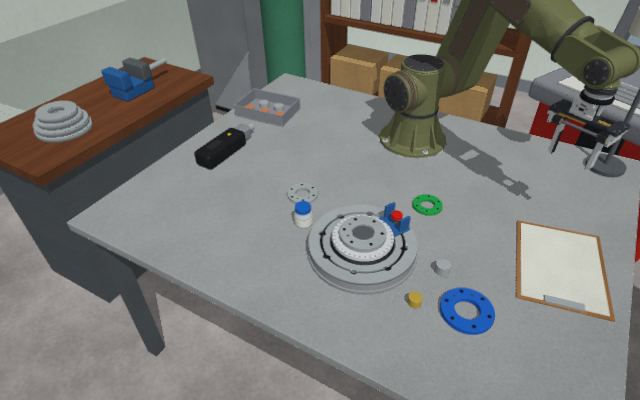

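The top view shows the table centred near (264,189). The cap is at (243,219), between the blue cheeks, with the grey flange on the platter. The green, blue and small grey rings are decoys. In the scene view the cap is at (397,215), and nothing blocks access to it. Next I'll measure the turning axis and the cap from depth.

```bash
cat >> h.py <<'E'
def cloud(c):
    h,w=c['range_z'].shape;vv,uu=np.mgrid[:h,:w]
    p=cv2.undistortPoints(np.stack([uu,vv],-1).reshape(-1,1,2).astype(float),c['mtx'],np.array(c['distortion'],float))[:,0]
    z=c['range_z'].reshape(-1,1);P=np.hstack([p,np.ones_like(z)])*z
    R=cv2.Rodrigues(np.array(c['rvec'],float))[0];W=(P-np.array(c['tvec'],float).ravel())@R
    return W.reshape(h,w,3)
E
python3 - <<'E'
from h import *
for n in('top','scene'):
    c=camera(n);W=cloud(c);ok=c['range_z']>0
    near=ok&(np.hypot(W[...,0]-.6,W[...,1]-.09)<.2)
    for lo,hi,d in((.070,.084,'flange130'),(.036,.050,'ring300')):
        m=near&(W[...,2]>lo)&(W[...,2]<hi)&(np.hypot(W[...,0]-.605,W[...,1]-.09)<(.09 if lo>.06 else .17))
        P=W[m];q=P[:,:2].astype(np.float32)
        print(n,d,len(q),cv2.minEnclosingCircle(q),np.median(P[:,2]))
    hsv=cv2.cvtColor(c['image'],cv2.COLOR_RGB2HSV)
    r=near&((hsv[...,0]<9)|(hsv[...,0]>171))&(hsv[...,1]>120)&(hsv[...,2]>80)
    P=W[r];P=P[P[:,2]>P[:,2].max()-.006];print(n,'cap',P.mean(0),np.ptp(P,axis=0),len(P))
    b=near&(abs(hsv[...,0]-110.)<12)&(hsv[...,1]>100)&(W[...,2]>.093);P=W[b]
    print('cheeks',len(P)); 
    if len(P)>4:
        _,l,ce=cv2.kmeans(P[:,:2].astype(np.float32),2,None,(3,20,.0001),3,0);print(ce,P[:,2].max())
E
```

```text
top flange130 1227 ((0.600864827632904, 0.09686736762523651), 0.08292341977357864) 0.07637828930360421
top ring300 3138 ((0.6177490949630737, 0.08841771632432938), 0.15085290372371674) 0.043113696014305425
top cap [0.51775775 0.14610953 0.09125869] [0.02814615 0.02897138 0.00597979] 45
cheeks 50
[[0.5003543  0.1164337 ]
 [0.5349444  0.17306177]] 0.10428196196516708
scene flange130 1293 ((0.6006317138671875, 0.09367834776639938), 0.08429841697216034) 0.0764556460225941
scene ring300 3386 ((0.6163386702537537, 0.08755465596914291), 0.1537780612707138) 0.04311906319546327
scene cap [0.5199869  0.14645332 0.08941982] [0.02934776 0.02894821 0.00570228] 58
cheeks 68
[[0.50403726 0.11583076]
 [0.5373562  0.17478266]] 0.10246561410765577
```

>>> apply_moves(plan=[-15,-8,0,0,-30,-16,0,0,-33,-17,0,0,-33,-17,0,0,-33,-17,0,0,-33,-17,0,0,-33,-17,0,0,-33,-17,0,0,-33,-17,0,0,-33,-17,0,0,-33,-17,0,0,-33,-17,0,0,-33,-17,0,0,-33,-17,0,0,-16,-8,0,0,0,0,0,0.075,0,0,0,0.075,0,0,20,0,0,0,20,0,0,0,0,0], hand=-1)

```text
time_s: 2.2
ee_pos: [0.5397, 0.1202, 0.1358]
eef_rot: [-3.139, -0.003, 2.609]
force: [-0.5, -0.3, 0.9]
grip_width: 0.0008
grip_force: 0.0
```

```bash
python3 - <<'E'
from h import *
o=monitor.get_obs();print(o)
c=camera('wrist');save(c,'w1.png')
for b in blobs(c,(0,120,80),(8,255,255)): print(b,world(c,*b[1],.09).round(4))
c=camera('scene');cv2.imwrite('pics/s1.png',cv2.resize(c['image'][130:300,300:500,::-1],(800,600)))
E
```

```text
{'time_s': 2.2, 'qpos': array([ 1.52931508e-01,  3.46448829e-01,  1.56080168e+00, -4.77825568e-06,
        1.23858539e+00, -8.85151978e-01]), 'joint_vel': array([ 0.00013629, -0.03069762, -0.05481432,  0.00092375,  0.04889654,
        0.00092858]), 'tau': array([-1.49023498e-02, -5.46562886e+01, -3.37680674e+01,  3.39966884e-02,
       -7.31372405e-01,  9.37044912e-03]), 'ee_pos': array([0.53966891, 0.12021273, 0.13581821]), 'eef_rot': array([-3.13890245, -0.00328146,  2.60887697]), 'force': array([-0.48722389, -0.30860273,  0.87578121]), 'moment': array([-0.02003661, -0.04398412, -0.02617038]), 'grip_force': 0.0, 'grip_width': 0.0007797163002805012}
([314, 153, 39, 38, 1132], [332.8, 171.6]) [0.5165 0.1464 0.09  ]
```

View pics/w1.png

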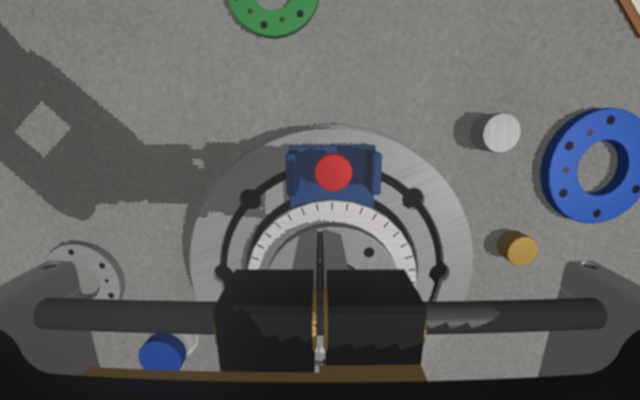

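The wrist view shows the cap at (333,172) between the cheeks, with the fingertips inboard of it, so I moved about 30 mm too far. I'll correct that and descend to just above the cap.

>>> apply_moves(plan=[16,3,0,0,16,2,0,0,0,0,0,0,0,0,15,0,0,0,15,0,0,0,8,0,0,0,0,0,0,0,0,0])

```text
time_s: 3.1
ee_pos: [0.5164, 0.1413, 0.1007]
eef_rot: [3.141, 0.0, 2.609]
force: [0.6, -0.5, 0.0]
grip_width: 0.0006
grip_force: 0.0
```

```bash
python3 - <<'E'
from h import *
o=monitor.get_obs();print(o['ee_pos'],o['force'])
c=camera('scene');cv2.imwrite('pics/s2.png',cv2.resize(c['image'][150:270,330:490,::-1],(800,600),interpolation=cv2.INTER_CUBIC))
E
```

```text
[0.51639442 0.14125557 0.10065807] [ 0.64944029 -0.47554446  0.01631707]
```

View pics/s2.png

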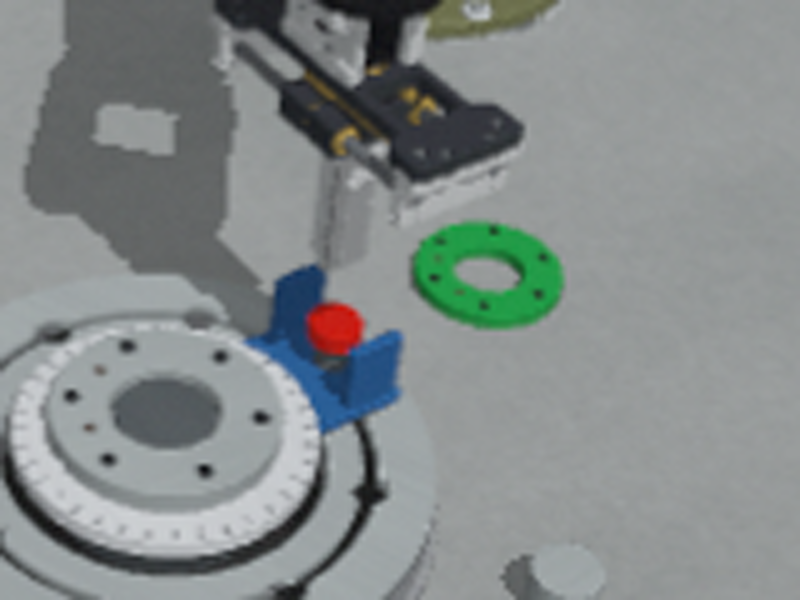

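The crop shows the fingertip at about (340,260), visibly up and away from the cap at (335,325). That doesn't fit the reported pose, so I'll check it by projection and depth.

```bash
python3 - <<'E'
from h import *
o=monitor.get_obs();print(o['time_s'],o['ee_pos'],o['eef_rot'],o['qpos'])
for n in('scene','top'):
    c=camera(n)
    p=cv2.projectPoints(np.array([o['ee_pos'],[.518,.146,.09]]),np.array(c['rvec'],float),np.array(c['tvec'],float),c['mtx'],np.array(c['distortion'],float))[0][:,0];print(n,p,((p-[330,150])*5).round())
    W=cloud(c)
    if n=='scene':
        for v in range(190,212,2): print(v,[W[v,u].round(3).tolist() for u in(396,398,400)],c['image'][v,398])
c=camera('wrist');save(c,'w2.png')
for b in blobs(c,(0,120,80),(8,255,255)): print(b,world(c,*b[1],.09).round(4))
E
```

```text
3.15 [0.51655096 0.14123601 0.10084602] [3.14087568e+00 8.30367616e-04 2.60886987e+00] [ 1.98510292e-01  3.43961724e-01  1.65157126e+00 -2.28700020e-05
  1.14496279e+00 -8.39554110e-01]
scene [[396.46165084 209.71203013]
 [397.45488514 213.43778973]] [[332. 299.]
 [337. 317.]]
190 [[0.524, 0.135, 0.175], [0.531, 0.143, 0.183], [0.531, 0.148, 0.185]] [121 123 126]
192 [[0.522, 0.135, 0.167], [0.527, 0.142, 0.173], [0.526, 0.147, 0.175]] [124 126 127]
194 [[0.524, 0.137, 0.162], [0.531, 0.144, 0.17], [0.523, 0.147, 0.165]] [125 126 127]
196 [[0.528, 0.138, 0.158], [0.526, 0.143, 0.159], [0.527, 0.149, 0.162]] [127 129 131]
198 [[0.528, 0.139, 0.152], [0.534, 0.147, 0.159], [0.524, 0.149, 0.153]] [129 131 133]
200 [[0.53, 0.141, 0.146], [0.53, 0.146, 0.149], [0.527, 0.151, 0.149]] [136 139 140]
202 [[0.53, 0.141, 0.14], [0.53, 0.147, 0.142], [0.524, 0.151, 0.139]] [132 134 136]
204 [[0.53, 0.142, 0.133], [0.385, 0.101, 0.004], [0.378, 0.106, 0.001]] [151 154 154]
206 [[0.393, 0.098, 0.001], [0.382, 0.101, -0.006], [0.38, 0.107, -0.005]] [152 156 156]
208 [[0.403, 0.103, 0.003], [0.399, 0.107, 0.001], [0.395, 0.113, 0.001]] [155 159 158]
210 [[0.408, 0.105, -0.002], [0.404, 0.11, -0.002], [0.405, 0.117, 0.002]] [158 131 131]
top [[244.05355312 218.60322903]
 [243.17867412 218.44156696]] [[-430.  343.]
 [-434.  342.]]
([305, 198, 42, 36, 1174], [326.1, 215.8]) [0.5139 0.1484 0.09  ]
```

View pics/w2.png

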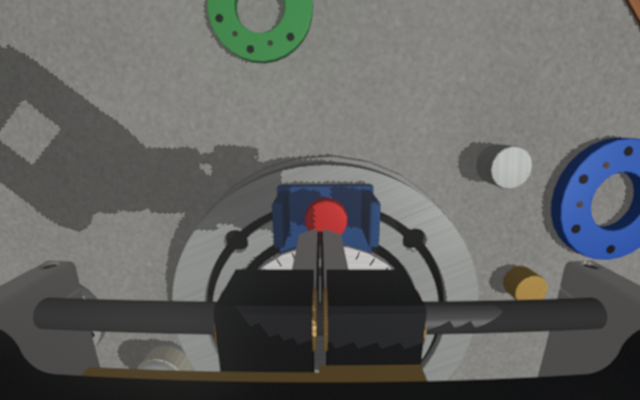

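Depth puts the fingertip's lower edge at z≈0.13 while the TCP reads 0.10, though x and y agree. I'll go down gently and find the contact by force.

>>> apply_moves(plan=[0,0,4,0,0,0,3,0,0,0,0,0,0,0,0,0])

```text
time_s: 3.7
ee_pos: [0.5161, 0.1411, 0.0929]
eef_rot: [-3.141, -0.0, 2.609]
force: [-0.5, 0.0, 0.4]
grip_width: 0.0003
grip_force: 0.0
```

>>> apply_moves(plan=[0,0,2,0,0,0,2,0,0,0,0,0,0,0,0,0])

```text
time_s: 4.1
ee_pos: [0.5162, 0.1411, 0.089]
eef_rot: [-3.142, -0.0, 2.609]
force: [-0.7, 0.3, -0.5]
grip_width: 0.0002
grip_force: 0.0
```

>>> apply_moves(plan=[0,0,2,0,0,0,2,0,0,0,0,0,0,0,0,0])

```text
time_s: 4.5
ee_pos: [0.5162, 0.1411, 0.085]
eef_rot: [-3.142, -0.0, 2.609]
force: [0.4, 0.1, 0.8]
grip_width: 0.0006
grip_force: 0.0
```

No contact at a reported 0.085, so the true tip sits higher than the reading. I'll keep going in small steps.

>>> apply_moves(plan=[0,0,2,0,0,0,2,0,0,0,2,0,0,0,0,0,0,0,0,0])

```text
time_s: 5.0
ee_pos: [0.5162, 0.1411, 0.079]
eef_rot: [-3.141, -0.0, 2.609]
force: [0.0, 0.8, -0.9]
grip_width: -0.0001
grip_force: 0.0
```

>>> apply_moves(plan=[0,0,2,0,0,0,2,0,0,0,0,0,0,0,0,0])

```text
time_s: 5.4
ee_pos: [0.5162, 0.1411, 0.075]
eef_rot: [-3.142, -0.0, 2.609]
force: [1.1, 0.1, -0.5]
grip_width: 0.0005
grip_force: 0.0
```

```bash
python3 - <<'E'
from h import *
o=monitor.get_obs();print(o['ee_pos'],o['force'])
c=camera('scene');cv2.imwrite('pics/s3.png',cv2.resize(c['image'][150:270,330:490,::-1],(800,600),interpolation=cv2.INTER_CUBIC))
E
```

```text
[0.51615863 0.1411098  0.07500782] [ 1.13062369  0.13044096 -0.49237852]
```

View pics/s3.png

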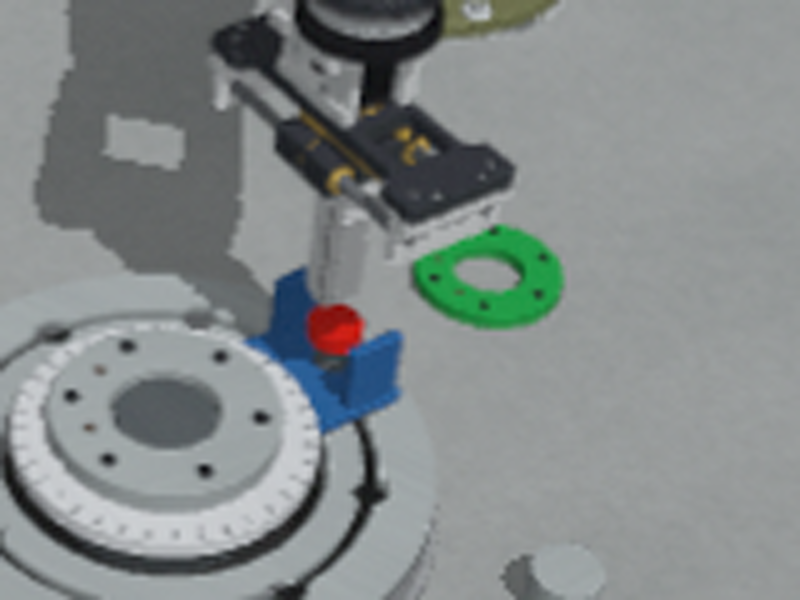

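The tip is now just above and behind the cap at (335,300) and starting to overlap it, so contact is still to come. Continuing down.

>>> apply_moves(plan=[0,0,2,0,0,0,2,0,0,0,0,0,0,0,0,0])

```text
time_s: 5.85
ee_pos: [0.5161, 0.1411, 0.071]
eef_rot: [-3.141, -0.0, 2.609]
force: [0.4, 1.2, 0.8]
grip_width: 0.0001
grip_force: 0.0
```

>>> apply_moves(plan=[0,0,2,0,0,0,2,0,0,0,0,0,0,0,0,0])

```text
time_s: 6.25
ee_pos: [0.5162, 0.1411, 0.067]
eef_rot: [-3.141, -0.0, 2.609]
force: [0.1, 0.4, 0.8]
grip_width: 0.0004
grip_force: 0.0
```

>>> apply_moves(plan=[0,0,2,0,0,0,1,0,0,0,0,0,0,0,0,0])

```text
time_s: 6.65
ee_pos: [0.5162, 0.1411, 0.064]
eef_rot: [-3.142, -0.0, 2.609]
force: [0.2, 0.2, -0.4]
grip_width: 0.0007
grip_force: 0.0
```

>>> apply_moves(plan=[0,0,2,0,0,0,0,0,0,0,0,0])

```text
time_s: 6.95
ee_pos: [0.5164, 0.1412, 0.0623]
eef_rot: [3.141, 0.0, 2.609]
force: [0.2, 0.2, 2.8]
grip_width: 0.0008
grip_force: 1.7
```

>>> apply_moves(plan=[0,0,2,0,0,0,0,0,0,0,0,0])

```text
time_s: 7.25
ee_pos: [0.5163, 0.1412, 0.0602]
eef_rot: [3.141, 0.0, 2.609]
force: [0.6, 0.2, 5.0]
grip_width: 0.0006
grip_force: 2.1
```

```bash
python3 - <<'E'
from h import *
o=monitor.get_obs();print(o['ee_pos'],o['force'])
c=camera('scene');cv2.imwrite('pics/s4.png',cv2.resize(c['image'][170:245,350:450,::-1],(800,600),interpolation=cv2.INTER_CUBIC))
E
```

```text
[0.51632847 0.14116735 0.06017869] [0.5775573  0.19671349 4.98531639]
```

View pics/s4.png

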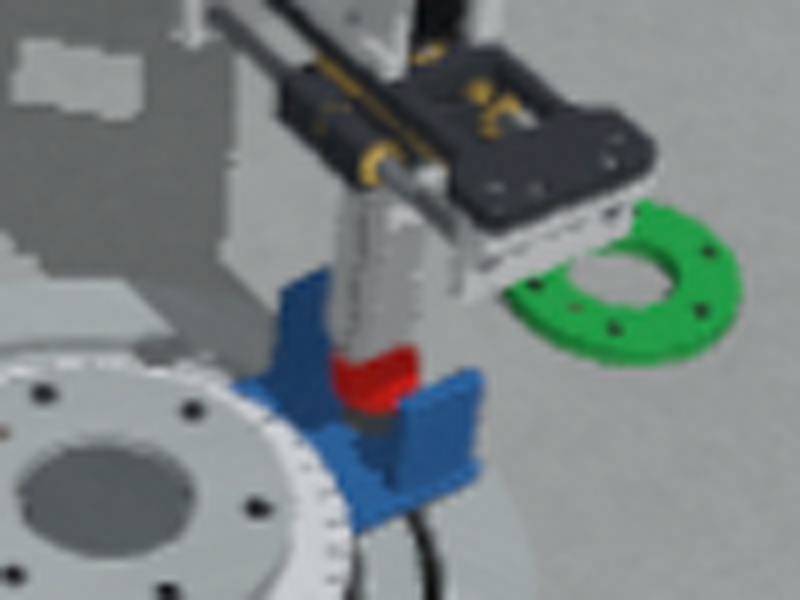

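The shut fingertips now stand on the cap, with the tip at (380,345) between the cheeks. Contact came at a reported z≈0.0623, so that reading corresponds to a true 0.090. Next I'll press about 11 mm.

>>> apply_moves(plan=[0,0,2,0,0,0,2,0,0,0,2,0,0,0,0,0,0,0,0,0])

```text
time_s: 7.8
ee_pos: [0.5164, 0.1412, 0.0541]
eef_rot: [3.141, 0.0, 2.609]
force: [-0.1, 0.1, 6.1]
grip_width: 0.0004
grip_force: 3.3
```

>>> apply_moves(plan=[0,0,2,0,0,0,1,0,0,0,0,0,0,0,0,0])

```text
time_s: 8.2
ee_pos: [0.5164, 0.1412, 0.0513]
eef_rot: [3.141, 0.0, 2.609]
force: [-0.4, -0.2, 7.2]
grip_width: 0.0009
grip_force: 3.9
```

>>> apply_moves(plan=[0,0,0,-0.045,-0.1,-2.3,0,-0.02,-0.1,-4.6,0,-0.04,-0.1,-4.6,0,-0.04,-0.1,-4.6,0,-0.04,-0.1,-4.6,0,-0.04,-0.1,-2.3,0,-0.02,0,0,0,0,0,0,0,0])

```text
time_s: 9.1
ee_pos: [0.5078, 0.1197, 0.0513]
eef_rot: [3.142, 0.0, 2.854]
force: [-1.1, -1.5, 8.2]
grip_width: 0.0006
grip_force: 3.9
```

```bash
cat >m.py <<'E'
from h import *
o=monitor.get_obs();A=np.array([.617,.088]);d=o['ee_pos'][:2]-A
print(o['time_s'],o['ee_pos'],'force',o['force'].round(1),'tip r,ang',np.hypot(*d).round(4),np.degrees(np.arctan2(d[1],d[0])),'yaw',np.degrees(o['eef_rot'][2]))
for n in('top','scene'):
    c=camera(n);W=cloud(c)
    hsv=cv2.cvtColor(c['image'],cv2.COLOR_RGB2HSV)
    b=(c['range_z']>0)&(np.hypot(W[...,0]-.617,W[...,1]-.088)<.16)&(np.hypot(W[...,0]-.617,W[...,1]-.088)>.07)&(abs(hsv[...,0]-110.)<12)&(hsv[...,1]>100)
    P=W[b];P=P[P[:,2]>.05]
    if len(P)>8:
        r=cv2.minAreaRect(P[:,:2].astype(np.float32));e=np.array(r[0])-A
        print(n,len(P),'carrier ang',np.degrees(np.arctan2(e[1],e[0]))%360,np.hypot(*e),r[1],r[2])
    for x in blobs(c,(0,120,80),(8,255,255),5):
        w=world(c,*x[1],.084)[:2]-A
        if np.hypot(*w)<.15: print(n,'cap',x[0][4],np.hypot(*w),np.degrees(np.arctan2(w[1],w[0]))%360)
E
python3 m.py
```

```text
9.1 [0.50779473 0.11968233 0.05127526] force [-1.1 -1.5  8.2] tip r,ang 0.1137 163.82164543945072 yaw 163.51129645540553
scene 345 carrier ang 161.75652415886606 0.1050606374028859 (0.08146432787179947, 0.055408231914043427) 73.42138671875
scene cap 60 0.10027354114165009 154.9014352491678
```

The table is being carried along: the carrier is near 162–163°, up from 149.5°. I'll continue round with the plunger still pressed.

>>> apply_moves(plan=[-0.1,-2.3,0,-0.02,-0.1,-4.6,0,-0.04,-0.1,-4.6,0,-0.04,-0.1,-4.6,0,-0.04,-0.1,-4.6,0,-0.04,-0.1,-4.6,0,-0.04,-0.1,-4.6,0,-0.04,-0.1,-2.3,0,-0.02,0,0,0,0,0,0,0,0])

```text
time_s: 10.2
ee_pos: [0.5034, 0.0879, 0.0513]
eef_rot: [-3.141, 0.001, 3.134]
force: [-0.1, -1.6, 7.0]
grip_width: 0.0003
grip_force: 3.9
```

```bash
python3 m.py
```

```text
10.2 [0.50341466 0.08785122 0.05132502] force [-0.1 -1.6  7. ] tip r,ang 0.1136 -179.92495340951922 yaw 179.5543175112553
scene 318 carrier ang 177.93245206139736 0.10633430914511478 (0.08002632856369019, 0.049898263067007065) 87.89264678955078
scene cap 59 0.09645258880601269 173.02063726399763
```

Now release the plunger mid-way so it rides under the ring. With the tip raised to about 92 mm I'll push the leading cheek until it snaps into the hole.

>>> apply_moves(plan=[0,0,-4,0,0,0,-5,0,0,0,-4,0,0,0,0,0,-0.1,-3.4,0,-0.03,-0.1,-3.4,0,-0.03,-0.1,-3.4,0,-0.03,-0.1,-3.4,0,-0.03,-0.1,-3.4,0,-0.03,-0.1,-3.4,0,-0.03,-0.1,-3.4,0,-0.03,0,0,0,0,0,0,0,0])

```text
time_s: 11.6
ee_pos: [0.5055, 0.0646, 0.0638]
eef_rot: [3.141, -0.001, -2.94]
force: [-1.9, 2.7, 0.2]
grip_width: 0.0002
grip_force: 1.3
```

```bash
python3 m.py
```

```text
11.6 [0.50547806 0.06461295 0.06376227] force [-1.9  2.7  0.2] tip r,ang 0.1139 -168.15624064595113 yaw -168.46265289838965
scene 295 carrier ang 182.80485875492002 0.1093404252979686 (0.054037127643823624, 0.07899893820285797) 1.38576340675354
scene cap 90 0.10372768506125143 181.743451847087
```

The tip is against the cheek (about 3 N). The carrier is at about 183° and the target is 194.5°, so I'll push on gently.

>>> apply_moves(plan=[0,-1.7,0,-0.015,0,-1.7,0,-0.015,0,-1.7,0,-0.015,0,-1.7,0,-0.015,0,-1.7,0,-0.015,0,-1.7,0,-0.015,0,-1.7,0,-0.015,0,-1.7,0,-0.015,0,-1.7,0,-0.015,0,-1.7,0,-0.015,0,0,0,0])

```text
time_s: 12.8
ee_pos: [0.5103, 0.0482, 0.064]
eef_rot: [3.141, 0.0, -2.789]
force: [-0.9, 3.3, 0.4]
grip_width: 0.0003
grip_force: 1.9
```

```bash
python3 m.py
```

```text
12.8 [0.51030784 0.04820127 0.06401182] force [-0.9  3.3  0.4] tip r,ang 0.1139 -159.54328155415803 yaw -159.79329564987358
scene 274 carrier ang 191.5192915328351 0.10698693214244963 (0.05045763775706291, 0.07851456850767136) 9.62732982635498
scene cap 87 0.10357675453630413 191.26025168261694
```

>>> apply_moves(plan=[0,-1,0,-0.009,0,-1,0,-0.009,0,-1,0,-0.009,0,0,0,0])

```text
time_s: 13.3
ee_pos: [0.5114, 0.0454, 0.0641]
eef_rot: [3.141, 0.0, -2.762]
force: [-0.9, 4.8, 0.7]
grip_width: 0.0005
grip_force: 2.0
```

>>> apply_moves(plan=[0,-1,0,-0.009,0,-1,0,-0.009,0,0,0,0])

```text
time_s: 13.6
ee_pos: [0.5123, 0.0431, 0.0641]
eef_rot: [-3.141, 0.0, -2.744]
force: [-0.8, 0.8, 0.3]
grip_width: 0.0004
grip_force: 1.0
```

```bash
python3 m.py
```

```text
13.6 [0.51227428 0.04313095 0.06411055] force [-0.8  0.8  0.3] tip r,ang 0.1139 -156.80760462910897 yaw -157.23090231378384
scene 283 carrier ang 194.50807122332134 0.10872794271927498 (0.05155734717845917, 0.07888816297054291) 13.967399597167969
scene cap 79 0.1111982719091384 194.05769813142555
```

The cap image jumped and the side force fell, so it seems to have sprung up at 194.5°. I'll back off the cheek, lift clear and check.

>>> apply_moves(plan=[0,3,0,0,0,3,0,0,0,0,-20,0,0,0,-40,0,0,0,-40,0,-30,0,-10,0,-40,0,0,0,-40,0,0,0,0,0,0,0,0,0,0,0])

```text
time_s: 14.7
ee_pos: [0.6109, 0.0917, 0.173]
eef_rot: [3.141, -0.002, -2.744]
force: [0.2, -0.1, 0.2]
grip_width: 0.0006
grip_force: 0.0
```

```bash
cat > v.py <<'E'
from h import *
for n in('top','scene','wrist'):
    c=camera(n);W=cloud(c);A=np.array([.617,.088])
    hsv=cv2.cvtColor(c['image'],cv2.COLOR_RGB2HSV);R=np.hypot(W[...,0]-A[0],W[...,1]-A[1])
    r=(R<.15)&((hsv[...,0]<9)|(hsv[...,0]>171))&(hsv[...,1]>120)&(hsv[...,2]>80)&(c['range_z']>0)
    P=W[r]
    if len(P)<5: print(n,'no cap');continue
    P=P[P[:,2]>P[:,2].max()-.006];e=P.mean(0)[:2]-A
    print(n,len(P),P.mean(0),np.median(P[:,2]),'ang',np.degrees(np.arctan2(e[1],e[0]))%360,np.hypot(*e))
    if n=='scene':cv2.imwrite('pics/s5.png',cv2.resize(c['image'][170:290,290:450,::-1],(800,600),interpolation=cv2.INTER_CUBIC))
E
python3 v.py
```

```text
top 33 [0.5043081  0.05848854 0.09150236] 0.09120306008248272 ang 194.67492417417634 0.11649202007892362
scene 40 [0.50886456 0.06022722 0.08966056] 0.0893267456072756 ang 194.4041355769711 0.11164497476000856
wrist 988 [0.5056949  0.0602204  0.08975942] 0.0898178253172972 ang 194.01362538668025 0.11471936018604265
```

View pics/s5.png

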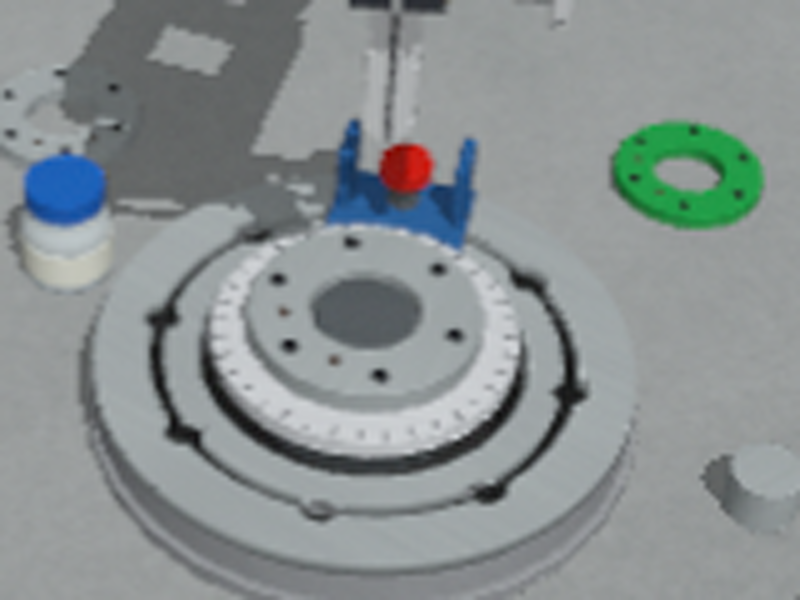

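The cap is at (405,168), at full height (0.090 m). It has turned +45° (149.5° to 194.4°), and the flange is seated with the gripper clear, so I'm handing in.

```bash
python3 -c "
from station import ctrl
print(ctrl.hand_in())"
```

```text
the job is handed in; nothing more can be done
None
```

The job is handed in: the table was turned 45° counter-clockwise to the next hole, the plunger measures fully up (cap at 90 mm) so it should be locked there, and the robot touched only the cap and the carrier's cheek.

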